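# Latch the shoemaker's last clamp

## Robot

A 7-joint arm with a two-finger parallel gripper is mounted at the origin on the work surface. World frame = base frame: x ahead of the robot, y to its left, z up, the work surface at z = 0. Lengths are in m, angles in rad, forces in N, time in s.
With the tool pointing down it reaches from about 0.35 to 0.9 m from the base axis. Payload 8.1 kg.
Tool frame: the origin (TCP) lies midway between the tips of the shut fingers; the grasp point (between the pads) lies 19 mm behind it (arm.tcp_to_grasp is the distance from the TCP to the grasp point, in m); z points along the fingers, y is the direction in which the jaws open and shut (so a half turn about z gives the same grasp; the last joint's range is limited). The gripper opens to 92 mm and grips with 3 to 60 N. Pads are 19 mm wide; open, the fingers measure 130 mm over their backs; the gripper's body (75 mm by 190 mm) begins 47 mm behind the grasp point.
Start: joints at [1.034, 0.434, 0.025, 1.573, -0.012, 1.134, -0.075], TCP at [0.263, -0.567, 0.227] pointing down, gripper open.
Joint ranges: [-2.62, 2.62], [-0.44, 2.09], [-1.27, 1.32], [0.08, 2.57], [-1.32, 4.46], [0.12, 2], [-2.74, 2.74]. Speed limits (rad/s): [2.22, 2.22, 3.01, 3.01, 3.14, 3.14, 3.14].

## Interface

Orientations are given as a rotation vector (axis times angle).
In Python, from plant import arm gives the robot as it stands.
- The arm moves only by the tool play_rows, never from a script. Its argument "rows" is a list of rows, each an object of numbers: "gripper": the closure, from 0 (fully open) to 1 (shut); "x", "y", "z": the shift along the world's x, y, z in mm; "wx", "wy", "wz": the turn, a rotation vector about the world's x, y, z in degrees. A call has 1 to 10 rows; each row shifts and turns the commanded pose from where the row before left it; what a row does not reach is not made up. A row lasts 1/8 s, in which the tool goes at most 62.5 mm and 10.7 degrees, less where a joint would pass 70% of its speed; a pose out of reach is approached as far as the arm can. A call with a gripper value outside its range is refused whole. The fingers move at their own pace and stop on an object; "squeeze" is the grip in N (left out, the last holds). Time passes only in rows, so rows that do not move let the fingers close. It gives the time, the measured TCP pose, the force and the opening at its end, in the units of the state.
- arm.read_state(): the state, without advancing time (a new reading comes with each control period).
- arm.capture(name): name is "scene" or "top" or "wrist"; returns the picture (400x640x3 uint8, red, green, blue); there is no depth.
- arm.get_calibration(name): a dict with "fx", "fy", "cx", "cy" (pixels), "distortion" ([k1, k2, p1, p2, k3] as OpenCV has them; the pictures are not rectified), "rvec" (rotation vector, rad) and "tvec" (3), from world to camera coordinates, as OpenCV has them. Camera axes: x right, y down, z forward; pixel columns grow to the right and rows downward; lengths in m; the calibration is good to about 2 mm. A picture is of the moment at which its call begins: read the wrist's pose just before it. get_calibration takes no time and is no camera call; for the wrist camera it gives the pose at the moment of the call.
- arm.finish_job(): hands the job in, once; it reports no verdict.
The state is a dict: "time_s": time; "joint_pos": joint angles; "dq": joint speeds; "tau": joint torques, N m; "ee_pos": TCP position; "eef_rot": TCP orientation; "force": force on the tool from outside, world axes, zero at the start; "ft_torque": the same for the moment, N m; "grip_width": finger opening in m.
Only numpy, scipy, OpenCV 4.12 (cv2) and the standard library are available. Lean on these libraries where they do the work, as an engineer would, in place of code of your own. Each camera call takes 0.05 s, during which the arm holds its last target.

## Task

Close the clamp on the shoe last and latch it: lift the drop bar by its T-handle over the keeper's low lip, push it along so that the carriage closes on the last until you feel the bar gently meet the keeper's tall back stop, then ease it back off the ledge and let it down fully into the notch between lip and ledge, and let go. Do not force the bar against the keeper, and leave the other things on the bench where they are.

Things in the scene. Friction and masses are not known exactly. Their poses are not given: they have to be found in the camera images.
- clamp: The fixed last clamp: perforated aluminium base plate, 205 x 440 mm, top at z = 12 mm. Origin on the bench under the middle of the channel that holds the last; +y is the closing direction of the carriage, -x is the side of the handle, z up. The plate spans x -130 to 75, y -220 to 220 mm.
- keeper_slot (a point): Nominal notch place on the base plate (clamp x -100, y -103, z 12 mm). The dark steel keeper, 14 mm thick in x, has along +y: a low lip (24 mm long, top 61 mm above the bench), the notch (18 mm wide, floor 46 mm), a ledge (8 mm long, 61 mm high) and a tall back stop (24 mm long, 98 mm high). It is bolted through slots: the real notch centre is up to 12 mm off this point in y.
- carriage (a joint): Travel of the wooden carriage along clamp +y, m: 0 open, 0.090 end. The bar's middle is at clamp y = -160 mm + travel. It meets the back stop at 56 to 80 mm, by where the keeper is bolted; over the notch's centre it is 11 mm short of that. The slide is stiff (5 N) and stays where left; the jaw meets the last at about 23 mm, adding 3 N, rising to 7 N.
- latch (a joint): Angle of the hinged drop bar, rad: 0 level and fully down on its own stop, growing to 1.1 as the handle end is lifted; falls by its weight (0.2 kg). A push on the handle presses almost three times as hard where the bar meets the keeper's lip. Hinge axis along clamp y at clamp x -50, z 56 mm. About 0.28 clears the lip; above 0.8 it would wrongly pass over the back stop.
- bar: The plain steel drop bar, 12 mm wide (y) by 12 mm high, 147 mm long, running from the hinge towards the clamp's -x. Origin on the hinge axis; turns with the bar.
- handle: Wooden T-handle on the bar's free end: a round rod 18 mm thick and 84 mm long, lying along the clamp's y, on a 10 mm stem. Origin at the middle of the rod, 140 mm from the hinge along the bar and 34 mm above the bar's middle line (90 mm above the bench when the bar is down). Pinch it from above, fingers closing along the clamp's x: the rod rolls between them as the bar swings.
- heel_pad (a joint): How far the cork heel pad at the +y end has been pushed back against its spring, m: 0 to 0.064. It moves as the last is pressed on it.
- last: Light wooden child's shoe last, 200 x 68 x 84 mm, about 0.35 kg, loose in the clamp's channel, toe towards the jaw. Origin under its middle.
- hammer: Bystander: hammer lying at the carriage end of the clamp.
- awl: Bystander: short wooden-handled awl or screwdriver lying on the bench under the handle, 30 mm high, 160 mm long.
- pliers: Bystander: pliers with green grips lying in front of the clamp, 160 mm long, 14 mm high.
- glue_bottle: Bystander: white bottle with yellow nozzle, 60 mm across, 160 mm high, standing in front of the heel end.
- tack_tin: Bystander: round steel tin, 72 mm across, 50 mm high.
- cork_block: Bystander: block of glued cork layers, 50 x 70 x 54 mm, in front of the clamp's heel end.
- mug: Bystander: white ceramic cup, 72 mm across, 85 mm high, at the heel end.
Things that resemble listed ones, but are neither listed nor needed, are in the scene too. Leave any green look-alike of the last alone.

How it is judged:
By the outcome, as a careful person would: the job done as asked, in the order asked, and still so for the second after the job is handed in, with the robot touching nothing.
It also fails if it takes over 48 s, if anything falls off the work surface, if the arm or the gripper's body presses on something with over 40 N, if the wrist force passes 120 N, or if a joint passes its speed limit or range.

## Working session

There is one attempt and no reset: what is moved stays moved. The work goes in short steps, Python scripts to look and compute and a tool call to move; the robot and the scene stay as the last step left them, time stands still between calls to the robot, and variables do not carry over. Pictures are saved under pics/ and viewed, and the job is handed in when it is done.

Besides the shell and the picture viewer there is one more tool, called after ">>>" as name(argument=value, ...) on one line, values as JSON. play_rows: Moves the arm, as the interface text tells. Its arguments: {"type":"object","properties":{"rows":{"type":"array","items":{"type":"object","properties":{"gripper":{"type":"number"},"x":{"type":"number"},"y":{"type":"number"},"z":{"type":"number"},"wx":{"type":"number"},"wy":{"type":"number"},"wz":{"type":"number"}}}},"squeeze":{"type":"number"}},"required":["rows"]}

```bash
ls; mkdir -p pics; python3 - <<'E'
from plant import arm
import cv2
s=arm.read_state();print(s)
for n in ["scene","top","wrist"]:
    im=arm.capture(n);cv2.imwrite(f"pics/{n}0.png",im[:,:,::-1]);print(n,arm.get_calibration(n))
E
```

```text
pics
{'time_s': 0.0, 'joint_pos': array([ 1.0343973 ,  0.43522373,  0.02499672,  1.57408387, -0.01161299,
        1.13400922, -0.07512684]), 'dq': array([-0.00041782, -0.00116508, -0.00173041,  0.00045634, -0.00061507,
       -0.00137312,  0.00080672]), 'tau': array([ 1.66300595e-05, -6.67843151e+01,  9.84469391e-01, -3.14454782e+01,
       -6.05130591e-02,  4.30978637e-02,  2.01668959e-04]), 'ee_pos': array([ 0.26242606, -0.56667562,  0.2259499 ]), 'eef_rot': array([-3.06655488e+00, -6.75566215e-01,  7.48238896e-04]), 'force': array([ 0.05848292, -0.31256079,  0.59303448]), 'ft_torque': array([-0.0295496 ,  0.00361009, -0.0233761 ]), 'grip_width': 0.09173564275847605}
scene {'fx': 403.54089681607803, 'fy': 403.54089681607803, 'cx': 320.18015034887014, 'cy': 199.19057241391027, 'distortion': array([-0.00356968,  0.        ,  0.        ,  0.        ,  0.        ]), 'rvec': array([ 2.12096537,  1.26753731, -0.47675585]), 'tvec': array([-0.29281252, -0.23243492,  1.49573023])}
top {'fx': 494.1433183426744, 'fy': 494.1433183426744, 'cx': 322.9340882690202, 'cy': 198.33907350631495, 'distortion': array([-0.03031929,  0.        ,  0.        ,  0.        ,  0.        ]), 'rvec': array([ 2.17226043, -2.20996465,  0.0919964 ]), 'tvec': array([0.07563109, 0.47930577, 1.19436631])}
wrist {'fx': 278.73288145378257, 'fy': 278.73288145378257, 'cx': 323.5540491063879, 'cy': 196.7009536786961, 'distortion': array([-0.03268281,  0.        ,  0.        ,  0.        ,  0.        ]), 'rvec': array([-2.4230713 ,  1.54654537,  0.23856333]), 'tvec': array([-0.6239599 , -0.03855218,  0.38952853])}
```

View pics/scene0.png

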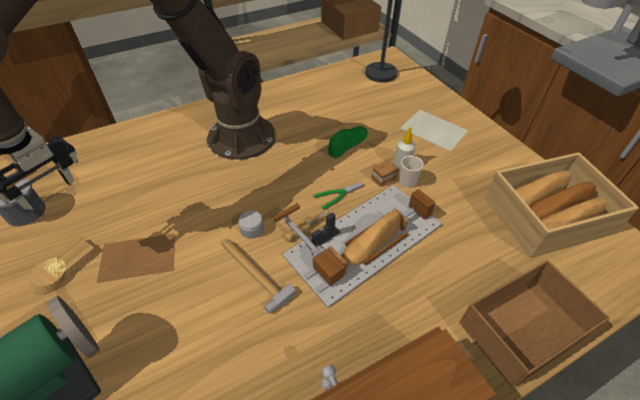

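View pics/top0.png

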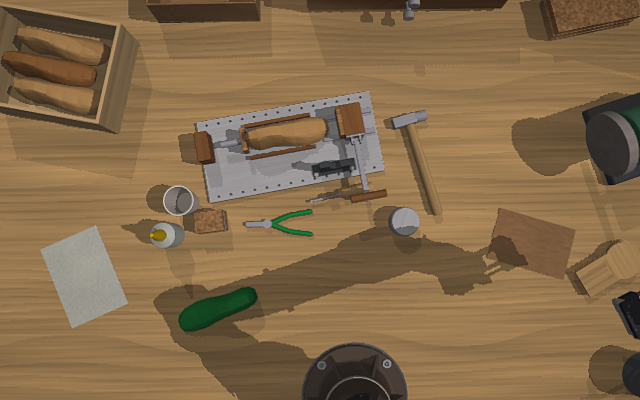

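View pics/wrist0.png

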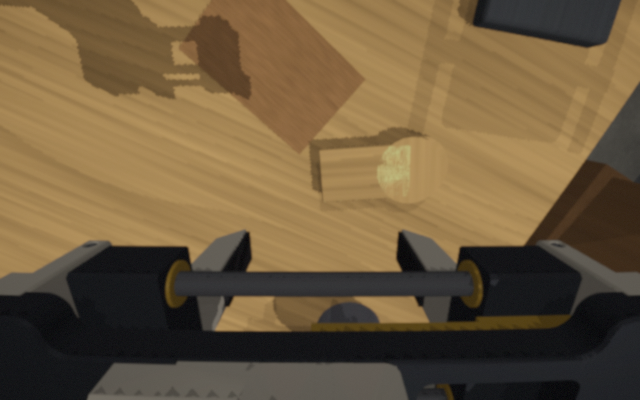

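```bash
python3 - <<'E'
import cv2
im=cv2.imread("pics/top0.png");cv2.imwrite("pics/topc.png",cv2.resize(im[85:220,185:400],None,fx=3.7,fy=3.7,interpolation=cv2.INTER_CUBIC))
im=cv2.imread("pics/scene0.png");cv2.imwrite("pics/scenec.png",cv2.resize(im[180:310,260:450],None,fx=4.2,fy=4.2,interpolation=cv2.INTER_CUBIC))
E
```

```text
(no output)
```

View pics/topc.png

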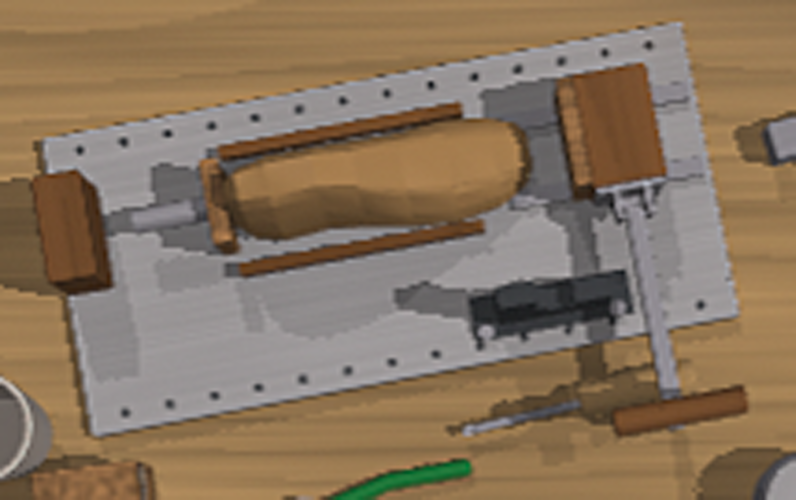

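View pics/scenec.png

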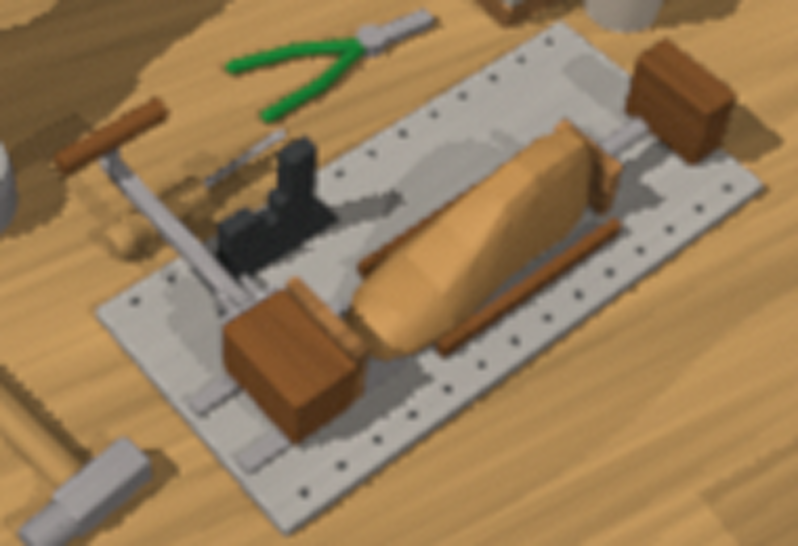

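```bash
cat > h.py <<'E'
import numpy as np, cv2
from plant import arm
def ray(cal,px):
    K=np.array([[cal['fx'],0,cal['cx']],[0,cal['fy'],cal['cy']],[0,0,1]])
    p=cv2.undistortPoints(np.array(px,float).reshape(-1,1,2),K,np.array(cal['distortion'])).reshape(-1,2)
    R=cv2.Rodrigues(np.array(cal['rvec']))[0];t=np.array(cal['tvec'])
    d=np.c_[p,np.ones(len(p))]@R; o=-R.T@t
    return o,d
def onz(cal,px,z):
    o,d=ray(cal,px); return o+d*((z-o[2])/d[:,2])[:,None]
def proj(cal,P):
    K=np.array([[cal['fx'],0,cal['cx']],[0,cal['fy'],cal['cy']],[0,0,1]])
    return cv2.projectPoints(np.array(P,float).reshape(-1,3),np.array(cal['rvec']),np.array(cal['tvec']),K,np.array(cal['distortion']))[0].reshape(-1,2)
def un(p,f,x0,y0):
    p=np.array(p,float); return (p+.5)/f-.5+[x0,y0]
E
python3 - <<'E'
from h import *
t=arm.get_calibration("top");s=arm.get_calibration("scene")
# plate corners: clamp frame (75,220),(75,-220),(-130,-220),(-130,220)
L=np.array([[75,220],[75,-220],[-130,-220],[-130,220]])/1000.
def fit(P):
    H=P[:,:2]; a=L-L.mean(0); b=H-H.mean(0)
    th=np.arctan2((a[:,0]*b[:,1]-a[:,1]*b[:,0]).sum(),(a*b).sum())
    R=np.array([[np.cos(th),-np.sin(th)],[np.sin(th),np.cos(th)]])
    o=H.mean(0)-R@L.mean(0); print(np.degrees(th),o,'res',(L@R.T+o-H).round(4).tolist()); return R,o
im=cv2.imread("pics/top0.png");hsv=cv2.cvtColor(im,cv2.COLOR_BGR2HSV)
P=onz(t,un([(40,141),(683,22),(738,315),(93,436)],3.7,185,85),.012)
R,o=fit(P)
P2=onz(s,un([(765,187),(287,532),(97,312),(562,22)],4.2,260,180),.012)
R2,o2=fit(P2)
for n,c,px in [('top',t,un([(615,421),(746,400),(680,410)],3.7,185,85)),('scene',s,un([(60,165),(162,106),(111,135)],4.2,260,180))]:
    q=onz(c,px,.092); print(n,q.round(4).tolist(),'clamp',((q[:,:2]-o)@R).round(4).tolist())
# keeper top view
cl=lambda q:((q[:,:2]-o)@R).round(4).tolist()
print('keeper lip end z61',cl(onz(t,un([(628,285)],3.7,185,85),.061)),'stop far z98',cl(onz(t,un([(498,297),(558,286)],3.7,185,85),.098)))
E
```

```text
9.732345490293497 [0.63931063 0.15152771] res [[0.0014, 0.0001], [0.0008, 0.0009], [-0.0008, -0.0019], [-0.0014, 0.001]]
9.599131407987734 [0.64397282 0.15121564] res [[-0.0004, 0.0017], [0.0012, -0.0013], [-0.001, -0.0011], [0.0001, 0.0006]]
top [[0.4739, 0.0042, 0.092], [0.4856, -0.0778, 0.092], [0.4801, -0.0364, 0.092]] clamp [[-0.1879, -0.1173], [-0.1902, -0.2], [-0.1887, -0.1583]]
scene [[0.4881, -0.0773, 0.092], [0.4736, 0.0049, 0.092], [0.4806, -0.0366, 0.092]] clamp [[-0.1877, -0.1999], [-0.1881, -0.1165], [-0.1882, -0.1586]]
keeper lip end z61 [[-0.1018, -0.1447]] stop far z98 [[-0.099, -0.06], [-0.0991, -0.098]]
```

Candidates for the handle: brown T-rod at top (369,196), the awl's handle lying beneath it at top (~350,195), the hammer shaft at (423,180), and the channel rails at (277,121) and (283,152). By description I choose the rod on the steel bar (crop 680,410). The last is the tan one in the channel; the green one at (218,309) is left alone.

>>> play_rows(rows=[{"x":10,"y":24,"wz":3.4,"gripper":0},{"x":18,"y":44,"wz":6.2},{"x":18,"y":44,"wz":6.2},{"x":18,"y":44,"wz":6.2},{"x":18,"y":44,"wz":6.2},{"x":18,"y":44,"wz":6.2},{"x":18,"y":44,"wz":6.2},{"x":18,"y":44,"wz":6.2},{"x":18,"y":44,"wz":6.2},{"x":18,"y":44,"wz":6.2}], squeeze=20)

```text
schema error: expected keys gripper, x, y, z, wx, wy, wz
```

>>> play_rows(rows=[{"x":18,"y":44,"wz":6.2},{"x":18,"y":44,"wz":6.2},{"x":10,"y":22,"wz":3.2},{"x":0}])

```text
schema error: expected keys gripper, x, y, z, wx, wy, wz
```

```bash
python3 - <<'E'
from h import *
s=arm.read_state();c=arm.get_calibration("wrist");im=arm.capture("wrist");cv2.imwrite("pics/w1.png",im[:,:,::-1])
R=cv2.Rodrigues(s['eef_rot'])[0];print(s['ee_pos'],R.round(3).tolist(),np.degrees(np.arctan2(R[1,1],R[0,1])),s['joint_pos'],s['time_s'])
np.save('w1.npy',c)
Rc=cv2.Rodrigues(np.array(c['rvec']))[0];print('cam',-Rc.T@c['tvec'],Rc[2])
E
```

```text
[ 0.26250358 -0.56678812  0.22614853] [[0.907, 0.42, -0.001], [0.42, -0.907, 0.001], [-0.0, -0.001, -1.0]] -65.14766174852485 [ 1.03438086  0.4350402   0.02498893  1.57386486 -0.01160225  1.13399337
 -0.07507748] 0.15
cam [ 0.33572249 -0.53219701  0.3828857 ] [-0.27303434 -0.12641698 -0.95366189]
```

View pics/w1.png

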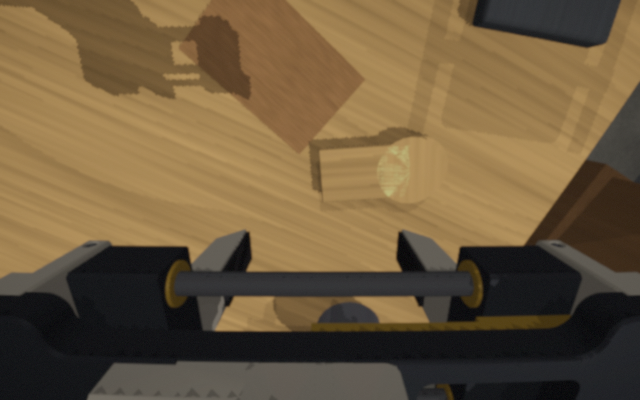

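>>> play_rows(rows=[{"gripper":0,"x":10,"y":24,"z":0,"wx":0,"wy":0,"wz":3.4},{"gripper":0,"x":18,"y":44,"z":0,"wx":0,"wy":0,"wz":6.2},{"gripper":0,"x":18,"y":44,"z":0,"wx":0,"wy":0,"wz":6.2},{"gripper":0,"x":18,"y":44,"z":0,"wx":0,"wy":0,"wz":6.2},{"gripper":0,"x":18,"y":44,"z":0,"wx":0,"wy":0,"wz":6.2},{"gripper":0,"x":18,"y":44,"z":0,"wx":0,"wy":0,"wz":6.2},{"gripper":0,"x":18,"y":44,"z":0,"wx":0,"wy":0,"wz":6.2},{"gripper":0,"x":18,"y":44,"z":0,"wx":0,"wy":0,"wz":6.2},{"gripper":0,"x":18,"y":44,"z":0,"wx":0,"wy":0,"wz":6.2},{"gripper":0,"x":18,"y":44,"z":0,"wx":0,"wy":0,"wz":6.2}], squeeze=20)

```text
time_s: 1.45
ee_pos: [0.435, -0.1458, 0.2269]
eef_rot: [2.33, 2.107, 0.0]
force: [1.0, 0.5, -1.1]
grip_width: 0.0919
```

>>> play_rows(rows=[{"gripper":0,"x":18,"y":44,"z":0,"wx":0,"wy":0,"wz":6.2},{"gripper":0,"x":18,"y":44,"z":0,"wx":0,"wy":0,"wz":6.2},{"gripper":0,"x":10,"y":22,"z":0,"wx":0,"wy":0,"wz":3.2},{"gripper":0,"x":0,"y":0,"z":0,"wx":0,"wy":0,"wz":0}])

```text
time_s: 1.95
ee_pos: [0.4811, -0.0359, 0.2266]
eef_rot: [-2.023, -2.403, -0.0]
force: [-0.4, -0.9, -0.8]
grip_width: 0.0915
```

```bash
python3 - <<'E'
from h import *
s=arm.read_state();c=arm.get_calibration("wrist");im=arm.capture("wrist");cv2.imwrite("pics/w2.png",im[:,:,::-1])
R=cv2.Rodrigues(s['eef_rot'])[0];print(s['ee_pos'],R.round(3).tolist(),np.degrees(np.arctan2(R[1,1],R[0,1])),s['joint_pos'],s['time_s'],s['force'])
np.save('w2.npy',c)
E
```

```text
[ 0.48106641 -0.0358978   0.22664447] [[-0.17, 0.985, -0.0], [0.985, 0.17, 0.0], [0.0, 0.0, -1.0]] 9.79954818405641 [ 0.38546629  0.25065659 -0.50881754  1.87696068  0.1393027   1.04887226
 -0.00871316] 1.95 [-0.41112124 -0.90281639 -0.77657469]
```

View pics/w2.png

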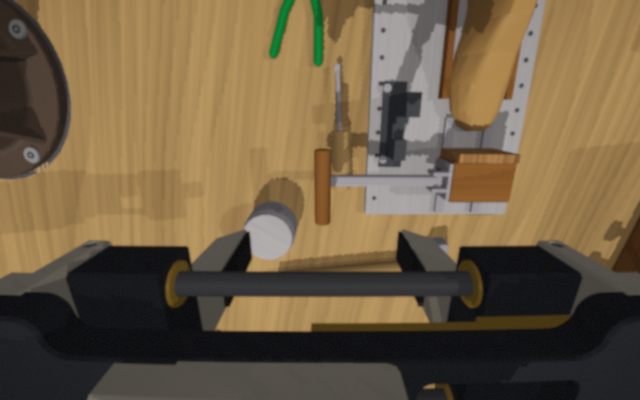

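```bash
python3 - <<'E'
import cv2
im=cv2.imread("pics/w2.png");cv2.imwrite("pics/w2c.png",cv2.resize(im[70:240,300:530],None,fx=3.4,fy=3.4,interpolation=cv2.INTER_CUBIC))
E
```

```text
(no output)
```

View pics/w2c.png

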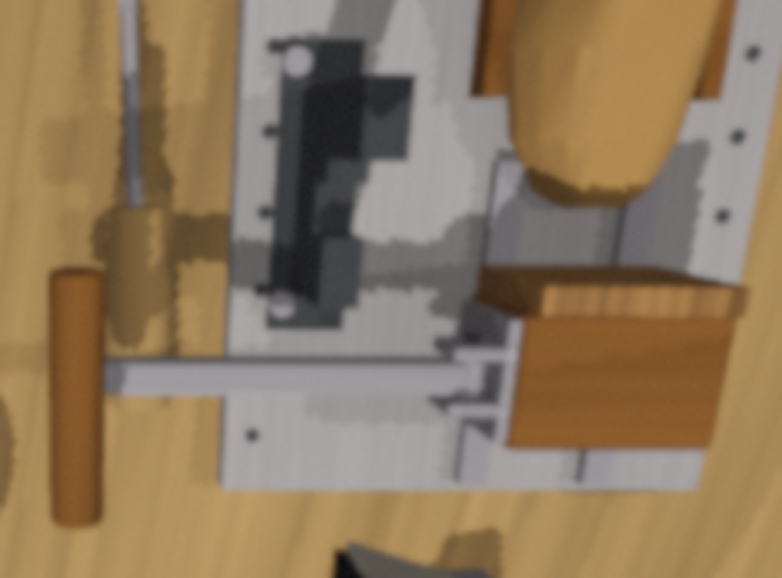

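```bash
python3 - <<'E'
from h import *
c=np.load('w2.npy',allow_pickle=True).item()
o=np.array([.6415,.1514]);th=np.radians(9.67);R=np.array([[np.cos(th),-np.sin(th)],[np.sin(th),np.cos(th)]])
cl=lambda q:((q[:,:2]-o)@R*1000).round(1).tolist()
f=lambda p,z:onz(c,un(p,3.4,300,70),z)
print('plate',cl(f([(222,490),(697,490)],.012)))
q=f([(77,270),(77,523),(77,396)],.090);print('rod',q.round(4).tolist(),cl(q))
print('bar mid at x',cl(f([(240,378)],.062)))
print('lip z61',cl(f([(320,305),(345,305),(322,237),(360,237)],.061)))
print('ledge', cl(f([(352,207),(355,180),(362,162)],.061)))
print('stop z98',cl(f([(362,78),(413,78),(407,160),(360,160)],.098)))
E
```

```text
plate [[-131.2, -218.1], [71.6, -217.8]]
rod [[0.4718, 0.0051, 0.09], [0.4861, -0.0781, 0.09], [0.4786, -0.0346, 0.09]] [[-191.9, -115.8], [-191.8, -200.1], [-191.8, -156.0]]
bar mid at x [[-134.9, -157.0]]
lip z61 [[-108.6, -131.3], [-100.0, -131.3], [-109.7, -108.3], [-96.9, -108.2]]
ledge [[-100.4, -98.4], [-100.1, -89.6], [-98.3, -83.8]]
stop z98 [[-110.9, -59.8], [-96.3, -59.6], [-95.8, -82.2], [-109.6, -82.3]]
```

>>> play_rows(rows=[{"gripper":0,"x":-1,"y":0,"z":-30,"wx":0,"wy":0,"wz":0},{"gripper":0,"x":0,"y":0,"z":-45,"wx":0,"wy":0,"wz":0},{"gripper":0,"x":0,"y":0,"z":-45,"wx":0,"wy":0,"wz":0},{"gripper":0,"x":0,"y":0,"z":-25,"wx":0,"wy":0,"wz":0},{"gripper":0,"x":0,"y":0,"z":-10,"wx":0,"wy":0,"wz":0},{"gripper":0,"x":0,"y":0,"z":0,"wx":0,"wy":0,"wz":0}], squeeze=20)

```text
time_s: 2.75
ee_pos: [0.4794, -0.0382, 0.0717]
eef_rot: [-2.029, -2.399, 0.001]
force: [-0.1, 0.6, 0.8]
grip_width: 0.0919
```

```bash
python3 - <<'E'
from h import *
s=arm.read_state();im=arm.capture("wrist");cv2.imwrite("pics/w3.png",im[:,:,::-1])
print(s['ee_pos'],s['time_s'],s['force'])
E
```

```text
[ 0.47941929 -0.03817815  0.07169849] 2.75 [-0.10393143  0.61290739  0.80458441]
```

View pics/w3.png

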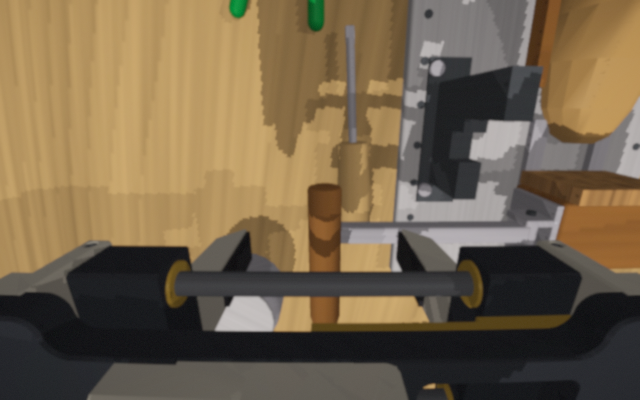

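The rod (324,255) runs between the fingers, square to them and near the middle. Closing.

>>> play_rows(rows=[{"gripper":1,"x":0,"y":0,"z":0,"wx":0,"wy":0,"wz":0},{"gripper":1,"x":0,"y":0,"z":0,"wx":0,"wy":0,"wz":0},{"gripper":1,"x":0,"y":0,"z":0,"wx":0,"wy":0,"wz":0},{"gripper":1,"x":0,"y":0,"z":0,"wx":0,"wy":0,"wz":0},{"gripper":1,"x":0,"y":0,"z":0,"wx":0,"wy":0,"wz":0},{"gripper":1,"x":0,"y":0,"z":0,"wx":0,"wy":0,"wz":0}], squeeze=25)

```text
time_s: 3.55
ee_pos: [0.4796, -0.0371, 0.0717]
eef_rot: [-2.027, -2.4, 0.0]
force: [0.5, -0.3, 0.3]
grip_width: 0.0361
```

>>> play_rows(rows=[{"gripper":1,"x":0,"y":0,"z":0,"wx":0,"wy":0,"wz":0},{"gripper":1,"x":0,"y":0,"z":0,"wx":0,"wy":0,"wz":0},{"gripper":1,"x":0,"y":0,"z":0,"wx":0,"wy":0,"wz":0},{"gripper":1,"x":0,"y":0,"z":0,"wx":0,"wy":0,"wz":0}], squeeze=25)

```text
time_s: 4.05
ee_pos: [0.4798, -0.0371, 0.0717]
eef_rot: [2.027, 2.4, 0.0]
force: [0.9, 0.7, -0.9]
grip_width: 0.0174
```

>>> play_rows(rows=[{"gripper":1,"x":1.7,"y":0.3,"z":6.2,"wx":0,"wy":0,"wz":0},{"gripper":1,"x":1.8,"y":0.3,"z":6.2,"wx":0,"wy":0,"wz":0},{"gripper":1,"x":2.2,"y":0.4,"z":6.1,"wx":0,"wy":0,"wz":0},{"gripper":1,"x":2.4,"y":0.4,"z":6.0,"wx":0,"wy":0,"wz":0}], squeeze=25)

```text
time_s: 4.55
ee_pos: [0.4876, -0.0358, 0.0966]
eef_rot: [-2.027, -2.4, 0.001]
force: [0.8, -0.4, -4.5]
grip_width: 0.017
```

>>> play_rows(rows=[{"gripper":1,"x":2.8,"y":0.5,"z":5.8,"wx":0,"wy":0,"wz":0},{"gripper":1,"x":2.9,"y":0.5,"z":5.8,"wx":0,"wy":0,"wz":0},{"gripper":1,"x":3.3,"y":0.5,"z":5.5,"wx":0,"wy":0,"wz":0},{"gripper":1,"x":3.4,"y":0.6,"z":5.5,"wx":0,"wy":0,"wz":0},{"gripper":1,"x":3.8,"y":0.6,"z":5.2,"wx":0,"wy":0,"wz":0},{"gripper":1,"x":3.9,"y":0.7,"z":5.2,"wx":0,"wy":0,"wz":0},{"gripper":1,"x":0,"y":0,"z":0,"wx":0,"wy":0,"wz":0}], squeeze=25)

```text
time_s: 5.42
ee_pos: [0.5048, -0.0329, 0.1288]
eef_rot: [-2.024, -2.397, 0.008]
force: [-11.2, -2.4, 2.0]
grip_width: 0.0187
```

```bash
python3 - <<'E'
from h import *
s=arm.read_state();im=arm.capture("scene");cv2.imwrite("pics/s4.png",cv2.resize(im[150:310,240:450,::-1],None,fx=3.7,fy=3.7,interpolation=cv2.INTER_CUBIC))
print(s['ee_pos'],s['time_s'],s['force'],s['ft_torque'])
E
```

```text
[ 0.50482777 -0.03285945  0.12876371] 5.425 [-11.16134214  -2.42043683   1.97297851] [-4.44678564e-01  2.83192744e+00 -1.75252460e-03]
```

View pics/s4.png

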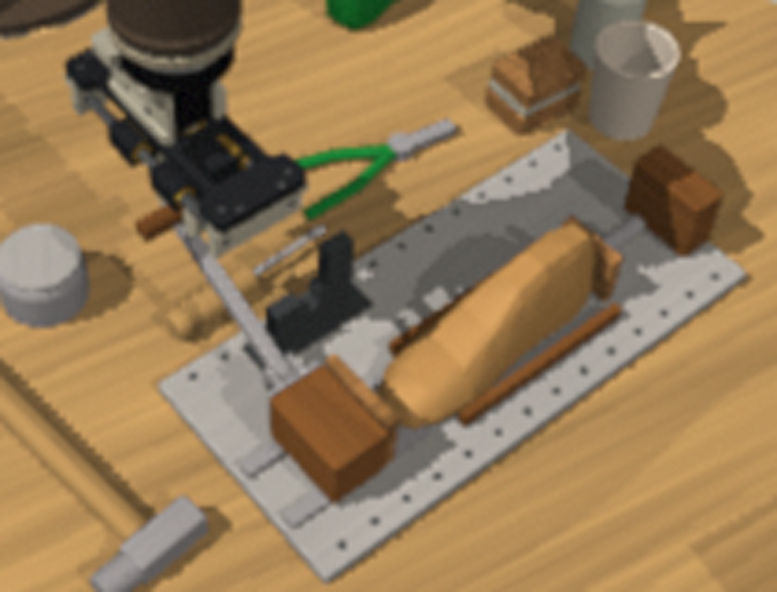

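Force −11 N in x: at this bar angle the stem leans into the −x fingertip. I'll tilt the tool along with the bar, about the rod, to relieve it.

>>> play_rows(rows=[{"gripper":1,"x":-1.1,"y":-0.2,"z":0.1,"wx":-0.6,"wy":3.4,"wz":0},{"gripper":1,"x":-1.1,"y":-0.2,"z":0.1,"wx":-0.6,"wy":3.4,"wz":0},{"gripper":1,"x":-1.1,"y":-0.2,"z":0.2,"wx":-0.6,"wy":3.4,"wz":0},{"gripper":1,"x":-1.1,"y":-0.2,"z":0.2,"wx":-0.6,"wy":3.4,"wz":0},{"gripper":1,"x":0,"y":0,"z":0,"wx":0,"wy":0,"wz":0}], squeeze=25)

```text
time_s: 6.1
ee_pos: [0.5031, -0.0331, 0.1301]
eef_rot: [-1.917, -2.271, 0.28]
force: [-7.0, -1.0, 5.6]
grip_width: 0.0171
```

```bash
python3 - <<'E'
from h import *
s=arm.read_state()
R=cv2.Rodrigues(s['eef_rot'])[0];g=s['ee_pos']-.019*R[:,2]
o=np.array([.6415,.1514]);th=np.radians(9.67);Rc=np.array([[np.cos(th),-np.sin(th)],[np.sin(th),np.cos(th)]])
print(s['ee_pos'],s['time_s'],s['force'],s['ft_torque'],s['grip_width'],'grasp clamp',(g[:2]-o)@Rc,g[2],'tool z',R[:,2])
E
```

```text
[ 0.50306588 -0.03313007  0.13012878] 6.1 [-7.01638447 -1.01591393  5.62146376] [-0.26762511  1.15504935  0.03478967] 0.017148483346498142 grasp clamp [-0.16287042 -0.15862673] 0.14856527969344385 tool z [-0.2380466  -0.04206886 -0.97034222]
```

>>> play_rows(rows=[{"gripper":1,"x":-1.0,"y":-0.2,"z":0.8,"wx":0,"wy":0,"wz":0},{"gripper":1,"x":-1.0,"y":-0.2,"z":0.7,"wx":0,"wy":0,"wz":0},{"gripper":1,"x":0,"y":0,"z":0,"wx":0,"wy":0,"wz":0}], squeeze=25)

```text
time_s: 6.48
ee_pos: [0.5041, -0.033, 0.1315]
eef_rot: [-1.921, -2.276, 0.27]
force: [7.2, 1.1, -8.4]
grip_width: 0.0171
```

```bash
cat > st.py <<'E'
from h import *
s=arm.read_state()
R=cv2.Rodrigues(s['eef_rot'])[0];g=s['ee_pos']-.019*R[:,2]
o=np.array([.6415,.1514]);th=np.radians(9.67);Rc=np.array([[np.cos(th),-np.sin(th)],[np.sin(th),np.cos(th)]])
print(s['time_s'],'F',s['force'].round(1),'Fclamp',(s['force'][:2]@Rc).round(1),'T',s['ft_torque'].round(2),s['grip_width'].round(4),'grasp clamp',((g[:2]-o)@Rc*1000).round(1),(g[2]*1000).round(1),'tcp',s['ee_pos'].round(4))
E
python3 st.py
```

```text
Traceback (most recent call last):
  File "st.py", line 5, in <module>
    print(s['time_s'],'F',s['force'].round(1),'Fclamp',(s['force'][:2]@Rc).round(1),'T',s['ft_torque'].round(2),s['grip_width'].round(4),'grasp clamp',((g[:2]-o)@Rc*1000).round(1),(g[2]*1000).round(1),'tcp',s['ee_pos'].round(4))
                                                                                                                ^^^^^^^^^^^^^^^^^^^^^
AttributeError: 'float' object has no attribute 'round'
```

>>> play_rows(rows=[{"gripper":1,"x":1.0,"y":0.2,"z":-0.8,"wx":0,"wy":0,"wz":0},{"gripper":1,"x":-0.2,"y":1.0,"z":0,"wx":0,"wy":0,"wz":0},{"gripper":1,"x":-0.3,"y":2.0,"z":0,"wx":0,"wy":0,"wz":0},{"gripper":1,"x":-0.3,"y":2.0,"z":0,"wx":0,"wy":0,"wz":0},{"gripper":1,"x":-0.5,"y":3.0,"z":0,"wx":0,"wy":0,"wz":0}], squeeze=30)

```text
time_s: 7.1
ee_pos: [0.5023, -0.0268, 0.1307]
eef_rot: [-1.922, -2.274, 0.277]
force: [4.8, -4.2, -5.0]
grip_width: 0.0174
```

```bash
sed -i "s/s\['grip_width'\].round(4)/round(s['grip_width'],4)/" st.py; python3 st.py
```

```text
7.1 F [ 4.8 -4.2 -5. ] Fclamp [ 4.1 -5. ] T [-0.82 -1.65  0.3 ] 0.0174 grasp clamp [-162.7 -152.2] 149.1 tcp [ 0.5023 -0.0268  0.1307]
```

>>> play_rows(rows=[{"gripper":1,"x":-0.7,"y":4.0,"z":0,"wx":0,"wy":0,"wz":0},{"gripper":1,"x":-0.7,"y":4.0,"z":0,"wx":0,"wy":0,"wz":0},{"gripper":1,"x":-0.7,"y":4.0,"z":0,"wx":0,"wy":0,"wz":0},{"gripper":1,"x":-0.7,"y":4.0,"z":0,"wx":0,"wy":0,"wz":0},{"gripper":1,"x":-0.7,"y":4.0,"z":0,"wx":0,"wy":0,"wz":0},{"gripper":1,"x":-0.7,"y":4.0,"z":0,"wx":0,"wy":0,"wz":0},{"gripper":1,"x":-0.7,"y":4.0,"z":0,"wx":0,"wy":0,"wz":0}], squeeze=30)

```text
time_s: 7.98
ee_pos: [0.4976, -0.0, 0.1306]
eef_rot: [-1.924, -2.274, 0.278]
force: [6.4, -8.8, -5.3]
grip_width: 0.017
```

```bash
python3 st.py;  python3 - <<'E'
from h import *
im=arm.capture("scene");cv2.imwrite("pics/s5.png",cv2.resize(im[150:310,240:450,::-1],None,fx=3.7,fy=3.7,interpolation=cv2.INTER_CUBIC))
E
```

```text
7.975 F [ 6.4 -8.8 -5.3] Fclamp [ 4.8 -9.8] T [-1.72 -1.93  0.57] 0.017 grasp clamp [-162.8 -125. ] 149.0 tcp [ 0.4976 -0.      0.1306]
```

View pics/s5.png

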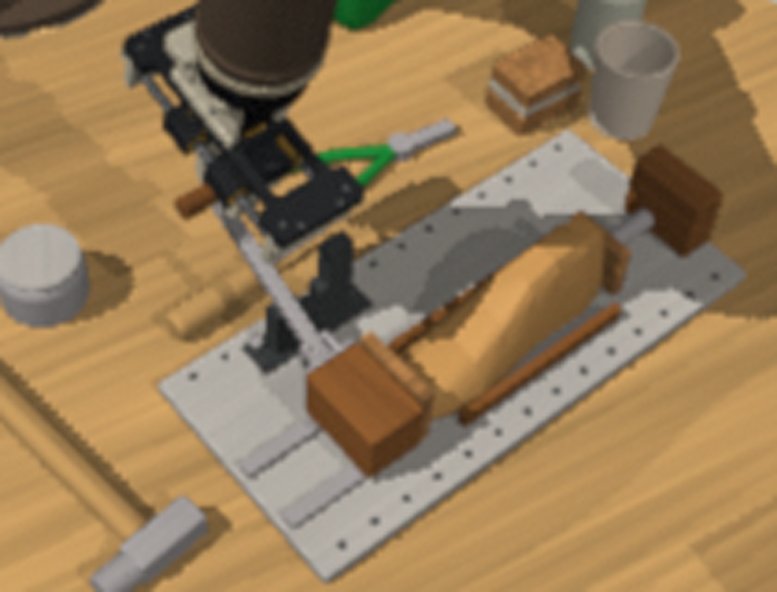

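>>> play_rows(rows=[{"gripper":1,"x":0.0,"y":3.0,"z":-0.3,"wx":0,"wy":0,"wz":0},{"gripper":1,"x":-0.5,"y":3.0,"z":0,"wx":0,"wy":0,"wz":0},{"gripper":1,"x":-0.5,"y":3.0,"z":0,"wx":0,"wy":0,"wz":0},{"gripper":1,"x":-0.5,"y":3.0,"z":0,"wx":0,"wy":0,"wz":0},{"gripper":1,"x":-0.5,"y":3.0,"z":0,"wx":0,"wy":0,"wz":0},{"gripper":1,"x":-0.4,"y":2.0,"z":0,"wx":0,"wy":0,"wz":0},{"gripper":1,"x":-0.3,"y":2.0,"z":0,"wx":0,"wy":0,"wz":0}], squeeze=30)

```text
time_s: 8.9
ee_pos: [0.4943, 0.0184, 0.1303]
eef_rot: [-1.924, -2.273, 0.28]
force: [3.6, -11.0, -1.9]
grip_width: 0.0174
```

```bash
python3 st.py;  python3 - <<'E'
from h import *
im=arm.capture("scene");cv2.imwrite("pics/s6.png",cv2.resize(im[190:280,300:400,::-1],None,fx=6,fy=6,interpolation=cv2.INTER_CUBIC))
E
```

```text
8.9 F [  3.6 -11.   -1.9] Fclamp [  1.7 -11.5] T [-2.02 -1.3   0.59] 0.0174 grasp clamp [-163.  -106.3] 148.8 tcp [0.4943 0.0184 0.1303]
```

View pics/s6.png

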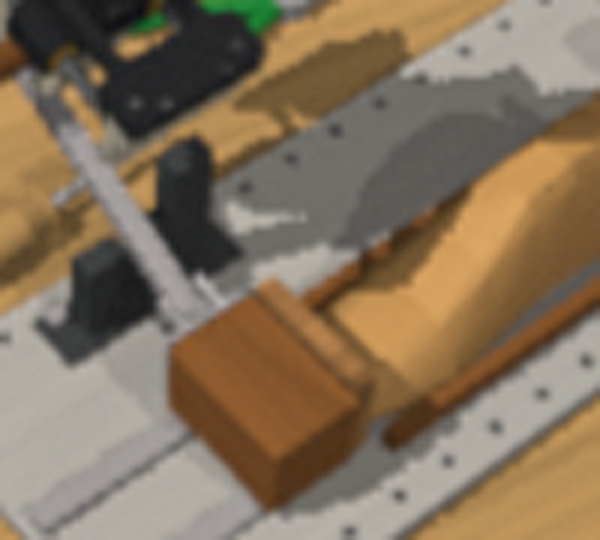

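>>> play_rows(rows=[{"gripper":1,"x":-0.2,"y":1.5,"z":0,"wx":0,"wy":0,"wz":0},{"gripper":1,"x":-0.2,"y":1.5,"z":0,"wx":0,"wy":0,"wz":0},{"gripper":1,"x":-0.3,"y":1.5,"z":0,"wx":0,"wy":0,"wz":0},{"gripper":1,"x":-0.3,"y":1.5,"z":0,"wx":0,"wy":0,"wz":0},{"gripper":1,"x":-0.2,"y":1.0,"z":0,"wx":0,"wy":0,"wz":0},{"gripper":1,"x":-0.2,"y":1.0,"z":0,"wx":0,"wy":0,"wz":0}], squeeze=30)

```text
time_s: 9.7
ee_pos: [0.4929, 0.0262, 0.1303]
eef_rot: [-1.924, -2.273, 0.281]
force: [4.4, -9.8, -2.1]
grip_width: 0.017
```

```bash
python3 st.py
```

```text
9.7 F [ 4.4 -9.8 -2.1] Fclamp [  2.7 -10.4] T [-2.08 -1.33  0.61] 0.017 grasp clamp [-163.   -98.4] 148.7 tcp [0.4929 0.0262 0.1303]
```

Travel ≈ 60 mm, steady 10–11 N of slide. Now small steps.

>>> play_rows(rows=[{"gripper":1,"x":-0.2,"y":1.0,"z":0,"wx":0,"wy":0,"wz":0},{"gripper":1,"x":-0.2,"y":1.0,"z":0,"wx":0,"wy":0,"wz":0},{"gripper":1,"x":-0.1,"y":1.0,"z":0,"wx":0,"wy":0,"wz":0},{"gripper":1,"x":-0.2,"y":1.0,"z":0,"wx":0,"wy":0,"wz":0}])

```text
time_s: 10.2
ee_pos: [0.4922, 0.0301, 0.1303]
eef_rot: [-1.924, -2.273, 0.281]
force: [3.9, -10.9, -2.2]
grip_width: 0.017
```

>>> play_rows(rows=[{"gripper":1,"x":-0.2,"y":0.8,"z":0,"wx":0,"wy":0,"wz":0},{"gripper":1,"x":-0.1,"y":0.8,"z":0,"wx":0,"wy":0,"wz":0}])

```text
time_s: 10.45
ee_pos: [0.4919, 0.0317, 0.1303]
eef_rot: [-1.924, -2.273, 0.281]
force: [3.3, -11.2, -1.3]
grip_width: 0.0172
```

```bash
python3 st.py
```

```text
10.45 F [  3.3 -11.2  -1.3] Fclamp [  1.4 -11.6] T [-2.13 -1.37  0.62] 0.0172 grasp clamp [-163.   -92.8] 148.7 tcp [0.4919 0.0317 0.1303]
```

>>> play_rows(rows=[{"gripper":1,"x":-0.1,"y":0.7,"z":0,"wx":0,"wy":0,"wz":0},{"gripper":1,"x":-0.1,"y":0.7,"z":0,"wx":0,"wy":0,"wz":0}])

```text
time_s: 10.7
ee_pos: [0.4917, 0.0329, 0.1303]
eef_rot: [-1.924, -2.273, 0.281]
force: [4.5, -11.4, -1.7]
grip_width: 0.0172
```

```bash
python3 st.py;  python3 - <<'E'
from h import *
im=arm.capture("scene");cv2.imwrite("pics/s7.png",cv2.resize(im[190:280,300:400,::-1],None,fx=6,fy=6,interpolation=cv2.INTER_CUBIC))
E
```

```text
10.7 F [  4.5 -11.4  -1.7] Fclamp [  2.5 -12. ] T [-2.21 -1.42  0.65] 0.0172 grasp clamp [-163.   -91.5] 148.7 tcp [0.4917 0.0329 0.1303]
```

View pics/s7.png

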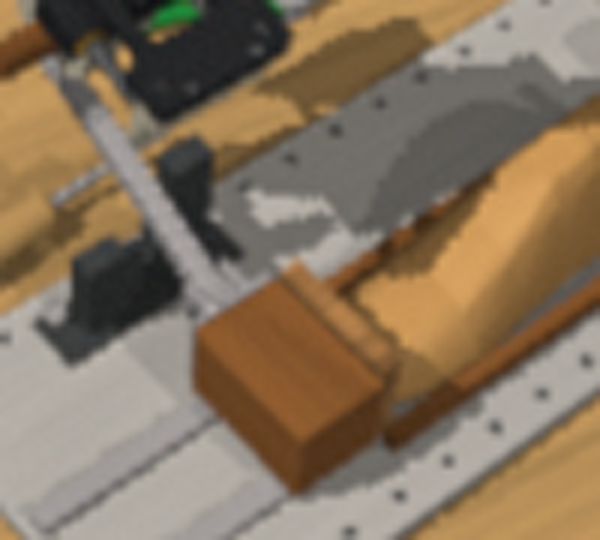

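The bar (180,250) is now almost at the back stop's face (170,190). Half-millimetre steps.

>>> play_rows(rows=[{"gripper":1,"x":-0.1,"y":0.5,"z":0,"wx":0,"wy":0,"wz":0},{"gripper":1,"x":-0.1,"y":0.5,"z":0,"wx":0,"wy":0,"wz":0}])

```text
time_s: 11.0
ee_pos: [0.4915, 0.0339, 0.1302]
eef_rot: [-1.924, -2.272, 0.281]
force: [3.4, -10.6, -2.6]
grip_width: 0.0174
```

>>> play_rows(rows=[{"gripper":1,"x":-0.1,"y":0.5,"z":0,"wx":0,"wy":0,"wz":0}])

```text
time_s: 11.12
ee_pos: [0.4915, 0.0344, 0.1303]
eef_rot: [-1.924, -2.273, 0.281]
force: [4.8, -11.6, -3.2]
grip_width: 0.0173
```

>>> play_rows(rows=[{"gripper":1,"x":-0.1,"y":0.5,"z":0,"wx":0,"wy":0,"wz":0}])

```text
time_s: 11.25
ee_pos: [0.4914, 0.0349, 0.1303]
eef_rot: [-1.924, -2.273, 0.281]
force: [4.9, -11.8, -2.5]
grip_width: 0.0173
```

>>> play_rows(rows=[{"gripper":1,"x":-0.1,"y":0.5,"z":0,"wx":0,"wy":0,"wz":0}])

```text
time_s: 11.38
ee_pos: [0.4913, 0.0352, 0.1302]
eef_rot: [-1.925, -2.273, 0.281]
force: [4.4, -12.6, -2.7]
grip_width: 0.0166
```

>>> play_rows(rows=[{"gripper":1,"x":-0.1,"y":0.5,"z":0,"wx":0,"wy":0,"wz":0}])

```text
time_s: 11.5
ee_pos: [0.4913, 0.0352, 0.1302]
eef_rot: [-1.925, -2.273, 0.282]
force: [4.7, -13.6, -2.6]
grip_width: 0.0173
```

>>> play_rows(rows=[{"gripper":1,"x":-0.1,"y":0.5,"z":0,"wx":0,"wy":0,"wz":0}])

```text
time_s: 11.62
ee_pos: [0.4913, 0.0352, 0.1302]
eef_rot: [-1.926, -2.273, 0.283]
force: [5.3, -15.0, -1.7]
grip_width: 0.0173
```

Contact felt: position stalled at y = 0.0352 while force rose 11.7 → 15 N. Now easing back 11 mm (target TCP ≈ 0.4931, 0.0243).

>>> play_rows(rows=[{"gripper":1,"x":0.2,"y":-1.0,"z":0,"wx":0,"wy":0,"wz":0},{"gripper":1,"x":0.3,"y":-2.0,"z":0,"wx":0,"wy":0,"wz":0},{"gripper":1,"x":0.4,"y":-2.0,"z":0,"wx":0,"wy":0,"wz":0},{"gripper":1,"x":0.3,"y":-2.0,"z":0,"wx":0,"wy":0,"wz":0},{"gripper":1,"x":0.3,"y":-2.0,"z":0,"wx":0,"wy":0,"wz":0},{"gripper":1,"x":0.2,"y":-1.5,"z":0,"wx":0,"wy":0,"wz":0},{"gripper":1,"x":0,"y":0,"z":0,"wx":0,"wy":0,"wz":0}])

```text
time_s: 12.5
ee_pos: [0.4923, 0.0299, 0.1303]
eef_rot: [-1.919, -2.273, 0.276]
force: [3.7, 4.3, -4.5]
grip_width: 0.0171
```

```bash
python3 st.py
```

```text
12.5 F [ 3.7  4.3 -4.5] Fclamp [4.4 3.6] T [ 0.87 -1.33 -0.14] 0.0171 grasp clamp [-163.   -94.7] 148.7 tcp [0.4923 0.0299 0.1303]
```

>>> play_rows(rows=[{"gripper":1,"x":0.3,"y":-1.5,"z":0,"wx":0,"wy":0,"wz":0},{"gripper":1,"x":0.3,"y":-1.5,"z":0,"wx":0,"wy":0,"wz":0},{"gripper":1,"x":0.2,"y":-1.5,"z":0,"wx":0,"wy":0,"wz":0},{"gripper":1,"x":0.2,"y":-1.1,"z":0,"wx":0,"wy":0,"wz":0},{"gripper":1,"x":0,"y":0,"z":0,"wx":0,"wy":0,"wz":0}])

```text
time_s: 13.12
ee_pos: [0.4932, 0.0244, 0.1302]
eef_rot: [-1.919, -2.273, 0.276]
force: [2.6, 3.2, -3.6]
grip_width: 0.017
```

```bash
python3 st.py;python3 - <<'E'
from h import *
c=arm.get_calibration("wrist");np.save('w8.npy',c)
im=arm.capture("wrist");cv2.imwrite("pics/w8.png",im[:,:,::-1])
im=arm.capture("scene");cv2.imwrite("pics/s8.png",cv2.resize(im[190:280,300:400,::-1],None,fx=6,fy=6,interpolation=cv2.INTER_CUBIC))
E
```

```text
13.125 F [ 2.6  3.2 -3.6] Fclamp [3.1 2.7] T [ 0.98 -1.24 -0.19] 0.017 grasp clamp [-163.  -100.3] 148.7 tcp [0.4932 0.0244 0.1302]
```

View pics/s8.png

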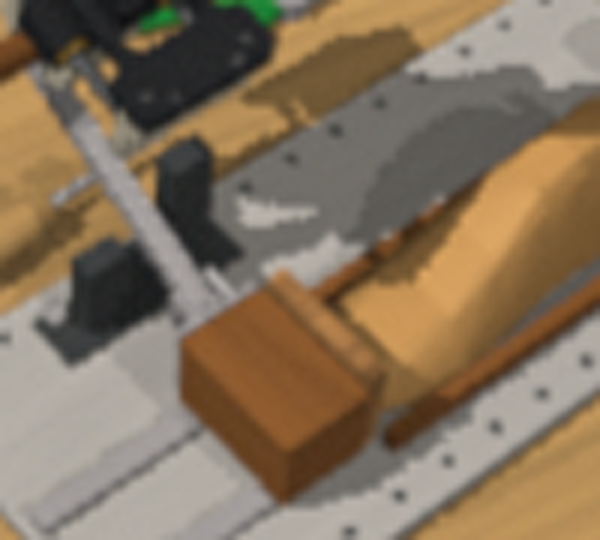

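View pics/w8.png

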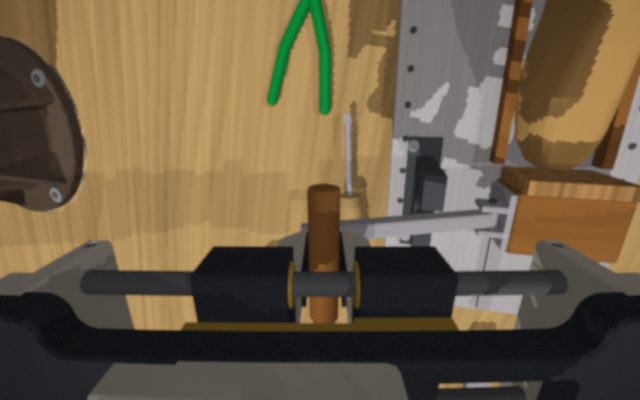

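>>> play_rows(rows=[{"gripper":1,"x":0.1,"y":-0.7,"z":0,"wx":0,"wy":0,"wz":0},{"gripper":1,"x":-3.4,"y":-0.6,"z":-5.2,"wx":0.23,"wy":-1.38,"wz":0},{"gripper":1,"x":-3.4,"y":-0.6,"z":-5.3,"wx":0.24,"wy":-1.38,"wz":0},{"gripper":1,"x":-2.9,"y":-0.5,"z":-5.5,"wx":0.23,"wy":-1.38,"wz":0},{"gripper":1,"x":-2.9,"y":-0.5,"z":-5.6,"wx":0.24,"wy":-1.38,"wz":0},{"gripper":1,"x":0,"y":0,"z":0,"wx":0,"wy":0,"wz":0}])

```text
time_s: 13.98
ee_pos: [0.4808, 0.0216, 0.1088]
eef_rot: [-1.965, -2.328, 0.166]
force: [3.5, 5.8, -1.5]
grip_width: 0.0174
```

```bash
python3 st.py;python3 - <<'E'
from h import *
im=arm.capture("scene");cv2.imwrite("pics/s9.png",cv2.resize(im[190:280,300:400,::-1],None,fx=6,fy=6,interpolation=cv2.INTER_CUBIC))
E
```

```text
13.975 F [ 3.5  5.8 -1.5] Fclamp [4.4 5.2] T [ 1.09 -1.12 -0.14] 0.0174 grasp clamp [-177.6 -100.9] 127.7 tcp [0.4808 0.0216 0.1088]
```

View pics/s9.png

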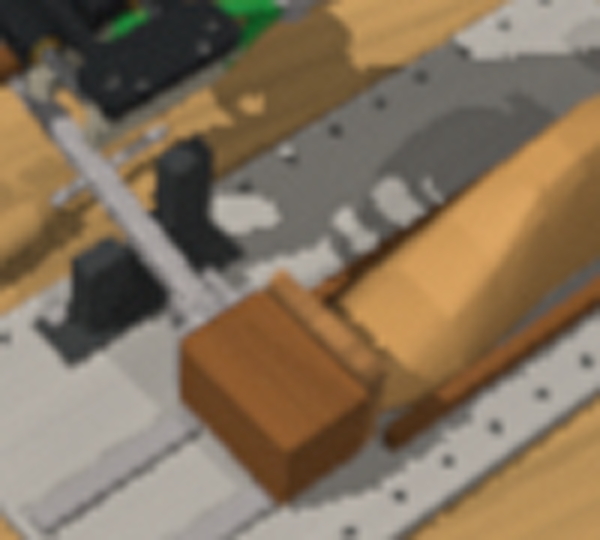

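>>> play_rows(rows=[{"gripper":1,"x":-2.4,"y":-0.4,"z":-5.8,"wx":0.23,"wy":-1.38,"wz":0},{"gripper":1,"x":-2.4,"y":-0.4,"z":-5.9,"wx":0.24,"wy":-1.38,"wz":0},{"gripper":1,"x":0,"y":0,"z":0,"wx":0,"wy":0,"wz":0}])

```text
time_s: 14.4
ee_pos: [0.476, 0.0208, 0.0971]
eef_rot: [-1.987, -2.354, 0.111]
force: [3.4, 4.2, -0.9]
grip_width: 0.017
```

```bash
python3 st.py
```

```text
14.4 F [ 3.4  4.2 -0.9] Fclamp [4.  3.6] T [ 1.05 -1.06 -0.02] 0.017 grasp clamp [-183.4 -101. ] 116.1 tcp [0.476  0.0208 0.0971]
```

>>> play_rows(rows=[{"gripper":1,"x":-1.9,"y":-0.3,"z":-6.1,"wx":0.23,"wy":-1.38,"wz":0},{"gripper":1,"x":-1.8,"y":-0.3,"z":-6.1,"wx":0.24,"wy":-1.38,"wz":0},{"gripper":1,"x":-1.3,"y":-0.2,"z":-5.0,"wx":0.23,"wy":-1.38,"wz":0},{"gripper":1,"x":-0.7,"y":-0.1,"z":-3.0,"wx":0.24,"wy":-1.38,"wz":0},{"gripper":1,"x":0,"y":0,"z":0,"wx":0,"wy":0,"wz":0}])

```text
time_s: 15.02
ee_pos: [0.4708, 0.0198, 0.0772]
eef_rot: [2.023, 2.397, 0.005]
force: [3.4, 4.0, -0.9]
grip_width: 0.0174
```

```bash
python3 st.py
```

```text
15.025 F [ 3.4  4.  -0.9] Fclamp [4.1 3.4] T [ 0.86 -1.05  0.04] 0.0174 grasp clamp [-190.5 -101. ] 96.2 tcp [0.4708 0.0198 0.0772]
```

>>> play_rows(rows=[{"gripper":1,"x":0.0,"y":0.3,"z":-1.5,"wx":0,"wy":0,"wz":0},{"gripper":1,"x":0.0,"y":0.2,"z":-1.5,"wx":0,"wy":0,"wz":0},{"gripper":1,"x":0,"y":0,"z":-1.0,"wx":0,"wy":0,"wz":0},{"gripper":1,"x":0,"y":0,"z":0,"wx":0,"wy":0,"wz":0}])

```text
time_s: 15.52
ee_pos: [0.47, 0.0198, 0.0736]
eef_rot: [2.024, 2.397, 0.002]
force: [-2.8, 2.3, 16.7]
grip_width: 0.017
```

```bash
python3 st.py
```

```text
15.525 F [-2.8  2.3 16.7] Fclamp [-2.4  2.7] T [0.34 0.39 0.03] 0.017 grasp clamp [-191.3 -100.9] 92.6 tcp [0.47   0.0198 0.0736]
```

Bar is on its stop (z force rose). Relieve, then look before letting go.

>>> play_rows(rows=[{"gripper":1,"x":0.0,"y":0.3,"z":1.5,"wx":0,"wy":0,"wz":0},{"gripper":1,"x":0,"y":0,"z":0,"wx":0,"wy":0,"wz":0}])

```text
time_s: 15.78
ee_pos: [0.4701, 0.0199, 0.0742]
eef_rot: [2.025, 2.397, 0.002]
force: [3.4, 0.9, -0.0]
grip_width: 0.017
```

```bash
python3 st.py;python3 - <<'E'
from h import *
im=arm.capture("scene");cv2.imwrite("pics/s10.png",cv2.resize(im[190:280,300:400,::-1],None,fx=6,fy=6,interpolation=cv2.INTER_CUBIC))
E
```

```text
15.775 F [ 3.4  0.9 -0. ] Fclamp [3.5 0.4] T [ 0.23 -0.79  0.02] 0.017 grasp clamp [-191.2 -100.8] 93.2 tcp [0.4701 0.0199 0.0742]
```

View pics/s10.png

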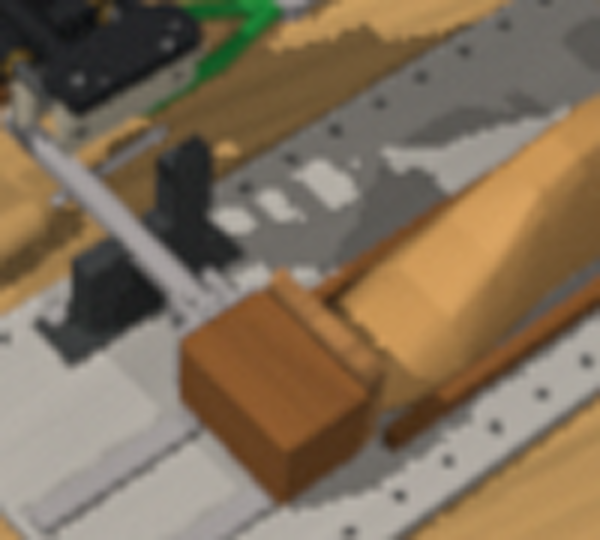

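>>> play_rows(rows=[{"gripper":0.4,"x":0,"y":0,"z":0,"wx":0,"wy":0,"wz":0},{"gripper":0.4,"x":0,"y":0,"z":0,"wx":0,"wy":0,"wz":0},{"gripper":0.4,"x":0,"y":0,"z":0,"wx":0,"wy":0,"wz":0},{"gripper":0.4,"x":0,"y":0,"z":0,"wx":0,"wy":0,"wz":0},{"gripper":0.4,"x":0,"y":0,"z":0,"wx":0,"wy":0,"wz":0},{"gripper":0.4,"x":0,"y":0,"z":0,"wx":0,"wy":0,"wz":0}])

```text
time_s: 16.58
ee_pos: [0.47, 0.0203, 0.0743]
eef_rot: [2.025, 2.398, 0.003]
force: [0.2, 0.6, -0.2]
grip_width: 0.0549
```

```bash
python3 st.py;python3 - <<'E'
from h import *
im=arm.capture("wrist");cv2.imwrite("pics/w11.png",im[:,:,::-1])
E
```

```text
16.575 F [ 0.2  0.6 -0.2] Fclamp [0.3 0.6] T [ 0.01 -0.13 -0.02] 0.0549 grasp clamp [-191.2 -100.4] 93.3 tcp [0.47   0.0203 0.0743]
```

View pics/w11.png

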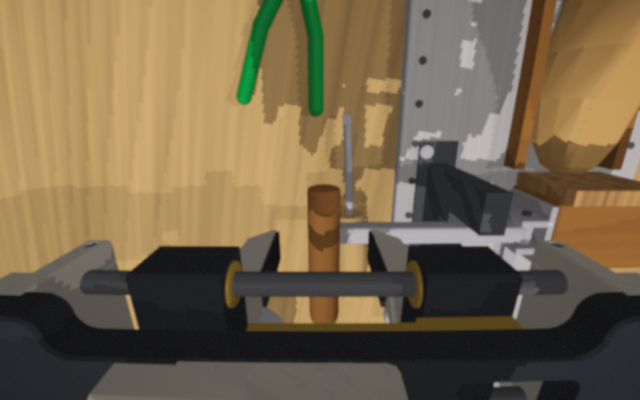

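The rod (324,255) is free between the open fingers, and the wrist feels no force. Rising straight up.

>>> play_rows(rows=[{"gripper":0.4,"x":0,"y":0,"z":8,"wx":0,"wy":0,"wz":0},{"gripper":0.4,"x":0,"y":0,"z":20,"wx":0,"wy":0,"wz":0},{"gripper":0.4,"x":0,"y":0,"z":35,"wx":0,"wy":0,"wz":0},{"gripper":0.4,"x":0,"y":0,"z":40,"wx":0,"wy":0,"wz":0},{"gripper":0.4,"x":0,"y":0,"z":40,"wx":0,"wy":0,"wz":0},{"gripper":0.4,"x":-20,"y":-30,"z":20,"wx":0,"wy":0,"wz":0},{"gripper":0.4,"x":-20,"y":-40,"z":0,"wx":0,"wy":0,"wz":0},{"gripper":0.4,"x":-20,"y":-40,"z":0,"wx":0,"wy":0,"wz":0},{"gripper":0.4,"x":0,"y":-20,"z":0,"wx":0,"wy":0,"wz":0},{"gripper":0.4,"x":0,"y":0,"z":0,"wx":0,"wy":0,"wz":0}])

```text
time_s: 17.88
ee_pos: [0.4097, -0.1109, 0.2377]
eef_rot: [2.028, 2.394, 0.003]
force: [-0.1, -0.3, -0.6]
grip_width: 0.055
```

```bash
python3 st.py;python3 - <<'E'
from h import *
im=arm.capture("scene");cv2.imwrite("pics/s12.png",cv2.resize(im[150:310,240:450,::-1],None,fx=3.7,fy=3.7,interpolation=cv2.INTER_CUBIC))
im=arm.capture("top");cv2.imwrite("pics/t12.png",cv2.resize(im[85:250,185:445,::-1],None,fx=3,fy=3,interpolation=cv2.INTER_CUBIC))
E
```

```text
17.875 F [-0.1 -0.3 -0.6] Fclamp [-0.2 -0.3] T [ 0.02 -0.12  0.03] 0.055 grasp clamp [-272.6 -219.6] 256.7 tcp [ 0.4097 -0.1109  0.2377]
```

View pics/s12.png

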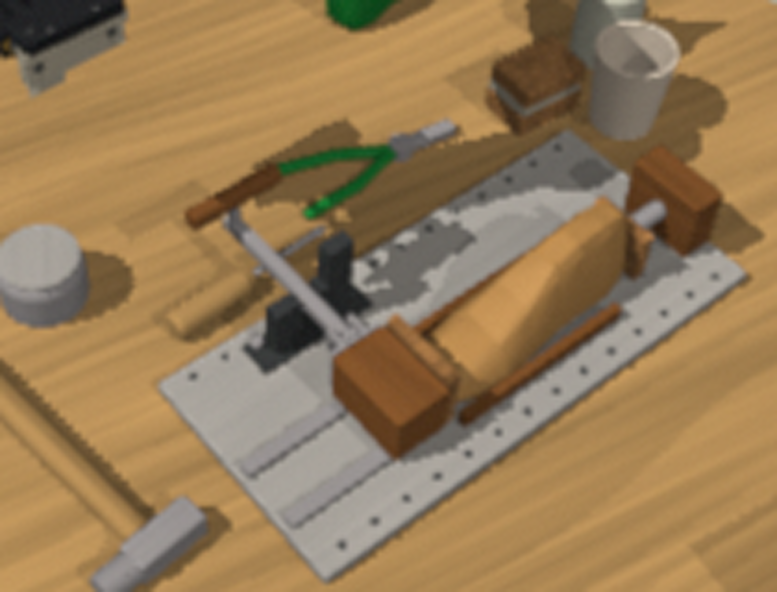

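View pics/t12.png

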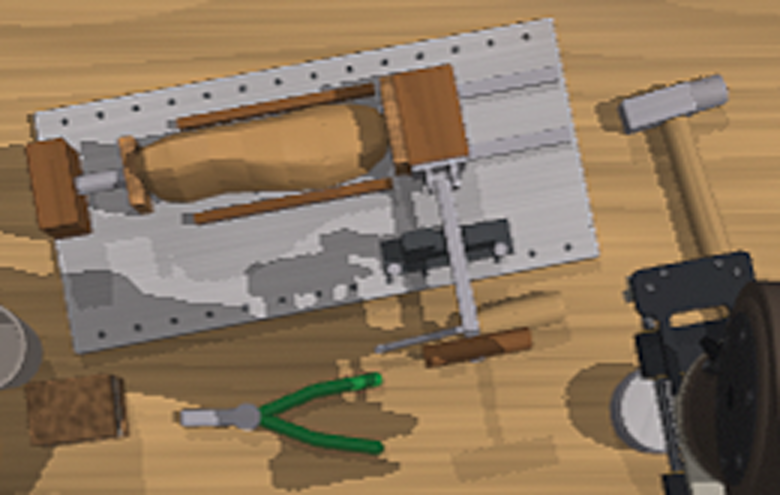

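```bash
python3 - <<'E'
from h import *
t=arm.get_calibration("top");s=arm.get_calibration("scene")
def tri(pt,ps):
    o1,d1=ray(t,un([pt],3,185,85));o2,d2=ray(s,un([ps],3.7,240,150));d1=d1[0];d2=d2[0]
    a=np.linalg.lstsq(np.c_[d1,-d2],o2-o1,rcond=None)[0];p=o1+a[0]*d1;q=o2+a[1]*d2
    return (p+q)/2,np.linalg.norm(p-q)
o=np.array([.6415,.1514]);th=np.radians(9.67);R=np.array([[np.cos(th),-np.sin(th)],[np.sin(th),np.cos(th)]])
p,e=tri((478,347),(237,195));print(p,e,(p[:2]-o)@R)
E
```

```text
[0.47069858 0.02172169 0.09091073] 0.003891784325630693 [-0.19015708 -0.09914572]
```

```bash
python3 -c "
from plant import arm
print(arm.finish_job(), arm.read_state()['time_s'])"
```

```text
the job is handed in; nothing more can be done
the job is handed in; nothing more can be done
```

The clamp is closed on the last and latched, and I handed the job in at about 18 s of the 48 s allowed.

**What I did:**
- I pinched the T-handle, lifted the bar to about 0.45 rad and pushed it along.
- It met the back stop at about 69.5 mm of travel. There the position stalled and the push rose from about 11.7 to 15 N, roughly 3 N on the keeper.
- I then eased it back about 11 mm, lowered it into the notch, let go and moved the arm clear.

**Last checks:**
- After release, the handle's middle measured 91 mm above the bench, against 90 mm when fully down.
- The handle had travelled about 59 mm from where it started, against about 58.5 mm for the notch centre. The two camera rays agreed to 4 mm.
- The pictures show the bar between lip and stop, the last held, and the awl, pliers, tin, hammer, cork block and mug apparently where they were. The wrist felt no force.

**Not as clean as the rest:**
- The stem leaned on a fingertip while I lifted, about 11 N sideways. I relieved it by tilting the tool.
- When the bar reached the bottom I briefly pressed the handle down with about 17 N. At that low angle the bar was most likely on its own stop and not on the keeper, but I did not confirm this directly. I backed off before opening the gripper.

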